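# Nip a bonded pair of agate slabs in the bench press with its loose crank

### The arm

A 6-joint arm with a two-finger parallel gripper is mounted at the origin on a cart in front of the work surface, level with it; the furniture and walls round the work are solid. World frame = base frame: x ahead of the robot, y to its left, z up, the work surface at z = 0. Lengths are in mm, angles in rad, forces in N, time in s.
With the tool pointing down it reaches from about 400 to 925 mm from the base axis. Payload 12.5 kg.
Tool frame: the origin (TCP) lies at the very end of the fingers, on their centre line; the grasp point (between the pads) lies grip_depth behind it (grip_depth is the distance from the TCP to the grasp point, in mm); z points along the fingers, y is the line along which they close (so a half turn about z gives the same grasp; the last joint's range is limited). The gripper opens to 95 mm and grips with 3 to 60 N. Pads are 20 mm wide; open, the fingers measure 119 mm over their backs; the gripper's body (75 mm by 180 mm) begins 59 mm behind the grasp point.
Start: joints at [1.214, 0.491, 1.559, -0, 1.092, -0.106], TCP at [155.094, 605.469, 214.661] pointing down, gripper open.
Joint ranges: [-3.1, 3.1], [-0.84, 2.19], [0.05, 2.79], [-1.13, 4.28], [0.06, 2.93], [-2.69, 2.69]. Speed limits (rad/s): [2.22, 2.22, 2.79, 3.14, 3.14, 3.14].

### API

Orientations are given as [roll, pitch, yaw] about the fixed x, y, z axes, in that order (R = Rz(yaw) Ry(pitch) Rx(roll)).
In Python, from cell import state, read_camera, job_done, grip_depth gives the robot as it stands.
- The arm moves only by the tool drive_tool, never from a script. Its argument "targets" is a list of rows, each an object with "jaw": the opening, from 0 (shut) to 1 (fully open); "travel": the shift along the tool's x, y, z in m, a list of three; "twist": the turn about the tool's z in rad. In form: [{"jaw": jaw, "travel": [tx, ty, tz], "twist": twist}, ...]. A call has 1 to 8 rows; each row is the pose to reach, as a shift and turn from the pose commanded when the call began, along the tool's axes at that moment; what a row does not reach only later rows make up. A row lasts 1/12 s, in which the tool goes at most 41.7 mm and 7.16 degrees, less where a joint would pass 70% of its speed; a pose out of reach is approached as far as the arm can. A call with a gripper value outside its range is refused whole. The fingers move at their own pace and stop on an object; the grip force is fixed at half the most. Time passes only in rows, so rows that repeat a pose let the fingers close. It gives the time, the measured TCP pose, the force, the opening and the grip force at its end, in the units of the state.
- state(): the state, without advancing time (a new reading comes with each control period).
- read_camera(name): name is "scene" or "top" or "wrist"; returns a dict with "frame" (384x512x3 uint8, red, green, blue), "fx", "fy", "cx", "cy" (pixels), "k1" (the pictures are not rectified: a ray, as slopes to the right and down, at radius r is drawn at 1 + k1 r^2 times it, then the intrinsics apply), "R" (3x3) and "t" (3): a world point X has camera coordinates R X + t. Camera axes: x right, y down, z forward; pixel columns grow to the right and rows downward; lengths in mm; the calibration is good to about 2 mm. A picture is of the moment at which its call begins. There is no depth.
- job_done(): hands the job in; it is judged then, once.
The state is a dict: "t": time; "joints": joint angles; "qvel": joint speeds; "tau": joint torques, N m; "eef_pos": TCP position; "tcp_rot": TCP orientation; "ft_force": force on the tool from outside, world axes, zero at the start; "moment": the same for the moment, N m; "opening": opening from 0.0 (shut) to 1.0 (fully open); "grip_force": force on a finger pad.
Only numpy, scipy, OpenCV 4.12 (cv2) and the standard library are available. Lean on these libraries where they do the work, as an engineer would, in place of code of your own. Each camera call takes 0.05 s, during which the arm holds its last target. There are 200 camera calls.

### The job

Put the two bonded agate slabs under pressure in the green bench press: take the crank off its parking pin, feel its socket gently down onto the square end of the press screw until it is fully home, and wind it clockwise by the knob until the sprung pad meets the slabs and then about a third of a turn more. Then lift the crank off so that nobody can knock the clamp loose, and set it back down fully on its parking pin. Do not force the screw or crack the stone, and leave the slabs and the other things on the bench where they are.

Things in the scene. Friction and masses are not known exactly. Their poses are not given: they have to be found in the camera images.
- crank_hub (a point): Centre of the crank's square steel hub (32 x 32 mm, 54 mm tall; this point 38 mm above its underside, on its axis). Axes as crank: the long arm leaves along +x, so grasp the two flats that face +y and -y. The whole crank is loose, about 0.45 kg, balanced about the hub.
- crank: Loose steel ball crank. Origin at the centre of the hub's underside, z up along the hub, x along the long arm. 11 mm round arms leave the hub 28 mm up: a 60 mm arm to the knob (+x), a 40 mm arm to a 29 mm balance ball (-x). From below, a blind socket 19.5 mm square and 21.5 mm deep (0.8 mm chamfer at its mouth), its sides parallel to the hub's flats. It starts parked upright on the pin, its arm within about 1.7 rad of world +x.
- crank_socket (a point): Centre of the socket's mouth in the hub's underside (same place as the origin of crank, z up). While the yaw does not fit, the hub rides on top of the square, 5 to 6 mm below shaft_top; fully home it is 21.5 mm below shaft_top.
- crank_knob (a point): Centre of the black knob, an upright 20 mm cylinder, 38 mm tall (its foot 36 mm and its top 74 mm above the hub's underside), 60 mm from the hub's axis. It spins freely on its pin, so a gripper of constant yaw can hold it while the crank goes round.
- shaft_top (a point): Top centre of the screw's upright steel end: above a 34 mm round collar an oiled square, 18 mm wide, 17 mm long (top edge chamfered), then a 5 mm conical nose (15 mm wide at its foot, 11 mm at this point). It sinks with the screw but does NOT turn with it here: the square's yaw is random and not measured (see or feel it; it repeats every quarter turn, play 0.08 rad either way).
- press: Green press, fixed to the bench. Origin under the centre of its 130 x 180 mm base, y along the bridge, z up. The upright screw is on the z axis. Bridge 40 x 188 mm, its top 140 mm above the bench, nuts on it to 153 mm. The screw moves down 24 mm for each clockwise turn (seen from above), needs a steady 0.19 N m to turn (about 3 N at the knob) and stays where it is left.
- pad: Aluminium pad plate 52 x 68 x 12 mm under the screw; origin at the centre of its underside, does not turn. It hangs on a spring of 4 N/mm (17 mm of travel): once it rests on the slabs, each further third of a turn of the screw adds 32 N of pressure, and the force needed at the knob rises by about 2 N.
- pad_face (a point): Centre of the pad's underside (same point as the origin of pad).
- slab_lower: Banded agate slab 67 x 94 x 8 mm lying loose on the press's cork bed, which is 20 mm above the bench; origin at the centre of its underside.
- slab_upper: Smaller agate slab 57 x 80 x 8 mm lying on the lower one; origin at the centre of its underside.
- stack_top (a point): Centre of the upper slab's top face, 36 mm above the bench. The screw starts with the pad 10 to 26 mm above it.
- crank_rest: Dark wooden block 70 x 70 x 18 mm, fixed, with an upright round steel pin 14 mm thick and 20 mm high in its middle; origin at the centre of its underside. The parked hub stands on the block over the pin.
- pin_foot (a point): Foot of the parking pin, on the block's top face, 18 mm above the bench; the hub's underside is here when parked.
- polish_jar: Bystander: screw-lid jar, 55 mm wide, 68 mm tall, behind the press; origin under its centre.
- tape_roll: Bystander: black tape roll, 62 mm wide, 19 mm tall; origin under its centre.
- dop_stick: Bystander: wooden dop stick, 129 mm long, lying left of the press; origin under its middle.
- file: Bystander: blue-handled needle file, 145 mm long, lying near the bench's front edge; origin under its middle.
There are look-alikes about, which are no part of the job. Of the things that look like the crank, the larger one is meant.

How it is judged:
By the outcome, as a careful person would: the job done as asked, in the order asked, and still so for the second after the job is handed in, with the robot touching nothing.
It also fails if it takes over 72 s, if anything falls off the work surface, if the arm or the gripper's body presses on something with over 40 N, if the wrist force passes 120 N, or if a joint passes its speed limit or range.

## Working session

There is one attempt and no reset: what is moved stays moved. The work goes in short steps, Python scripts to look and compute and a tool call to move; the robot and the scene stay as the last step left them, time stands still between calls to the robot, and variables do not carry over. Pictures are saved under pics/ and viewed, at most 10 in all, crops included, and the job is handed in when it is done.

Besides the shell and the picture viewer there is one more tool, called as name(argument=value, ...), one argument or row to a line, values as JSON. drive_tool: Moves the arm, as the interface text tells. Its arguments: {"type":"object","properties":{"targets":{"type":"array"}},"required":["targets"]}

```bash
mkdir -p pics; cat > h.py <<'E'
import numpy as np, cv2
from cell import *
def proj(c,X):
    X=np.atleast_2d(X).astype(float); p=X@np.array(c["R"]).T+np.array(c["t"]); s=p[:,:2]/p[:,2:]
    r2=(s**2).sum(1,keepdims=True); s=s*(1+c["k1"]*r2)
    return s*[c["fx"],c["fy"]]+[c["cx"],c["cy"]]
def ray(c,uv):
    d=(np.array(uv,float)-[c["cx"],c["cy"]])/[c["fx"],c["fy"]]; s=d.copy()
    for _ in range(20): s=d/(1+c["k1"]*(s@s))
    R=np.array(c["R"]); return -R.T@np.array(c["t"]), R.T@np.array([s[0],s[1],1])
def at(c,uv,z):
    o,d=ray(c,uv); return o+d*(z-o[2])/d[2]
def snap(n,f):
    c=read_camera(n); cv2.imwrite("pics/"+f+".png",c["frame"][:,:,::-1]); np.save("pics/"+f+".npy",c,allow_pickle=True); return c
def load(f): return np.load("pics/"+f+".npy",allow_pickle=True).item()
E
python3 - <<'E'
from h import *
a=snap("top","t1");b=snap("scene","s1")
for c in(a,b): print({k:np.round(c[k],3).tolist() for k in("fx","cx","cy","k1","R","t")})
print(state(),grip_depth)
E
```

```text
{'fx': 500.067, 'cx': 258.437, 'cy': 194.57, 'k1': 0.035, 'R': [[-0.013, -1.0, -0.017], [-0.99, 0.015, -0.137], [0.137, 0.015, -0.99]], 't': [-49.924, 541.608, 1502.946]}
{'fx': 431.49, 'cx': 250.772, 'cy': 192.799, 'k1': -0.163, 'R': [[0.711, -0.703, -0.025], [-0.295, -0.265, -0.918], [0.639, 0.66, -0.396]], 't': [-411.989, 262.783, 781.075]}
{'t': 0.1, 'joints': array([ 1.21438525e+00,  4.91500495e-01,  1.55934371e+00, -2.05927447e-05,
        1.09168231e+00, -1.05616455e-01]), 'qvel': array([-0.00058135, -0.00336422, -0.00039059,  0.00079291, -0.00018046,
       -0.00023541]), 'tau': array([ 3.14053912e-03, -6.13623548e+01, -2.58608025e+01,  6.94631576e-02,
        4.70030098e-02, -5.17967237e-05]), 'eef_pos': array([155.03536963, 605.27165001, 214.13485178]), 'tcp_rot': array([-3.14066207e+00, -8.02843334e-05,  2.89080749e+00]), 'ft_force': array([-0.46620986, -0.10891113, -0.75493215]), 'moment': array([-0.03104612, -0.01784979, -0.04664116]), 'grip_force': 0.0, 'opening': 1.0018361023394184} 18.8
```

View pics/t1.png

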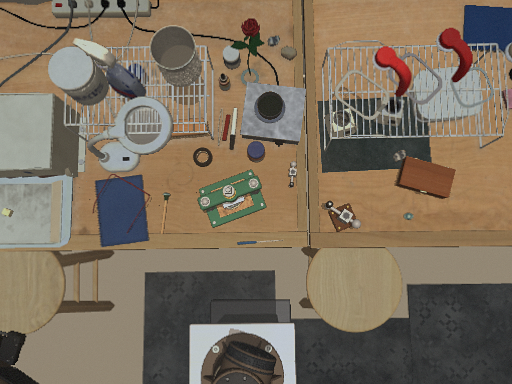

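View pics/s1.png

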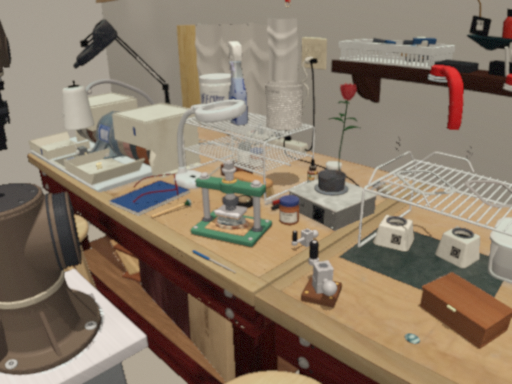

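The top view shows the press at about (231,198), the parked crank's hub at (346,215) with its knob near (328,205), and the small look-alike at (292,172). I'll zoom in on both.

```bash
python3 - <<'E'
from h import *
a=cv2.imread("pics/t1.png");b=cv2.imread("pics/s1.png")
z=lambda i,x,y,w,h,k:cv2.resize(i[y:y+h,x:x+w],None,fx=k,fy=k,interpolation=cv2.INTER_CUBIC)
p=z(a,190,165,80,60,5);q=z(a,310,190,80,60,5);r=z(b,190,170,80,60,5);s=z(b,290,235,80,60,5)
cv2.imwrite("pics/z1.png",np.vstack([np.hstack([p,q]),np.hstack([r,s])]))
c=load("t1")
for n,uv,h in(("hub",(346,215),72),("knob",(328,204),92),("ball",(357,226),46),("press",(229,191),150)): print(n,at(c,uv,h).round(1))
E
```

```text
hub [ 470.7 -318.    72. ]
knob [ 502.1 -263.2   92. ]
ball [ 439.3 -353.9   46. ]
press [536.8  24.8 150. ]
```

View pics/z1.png

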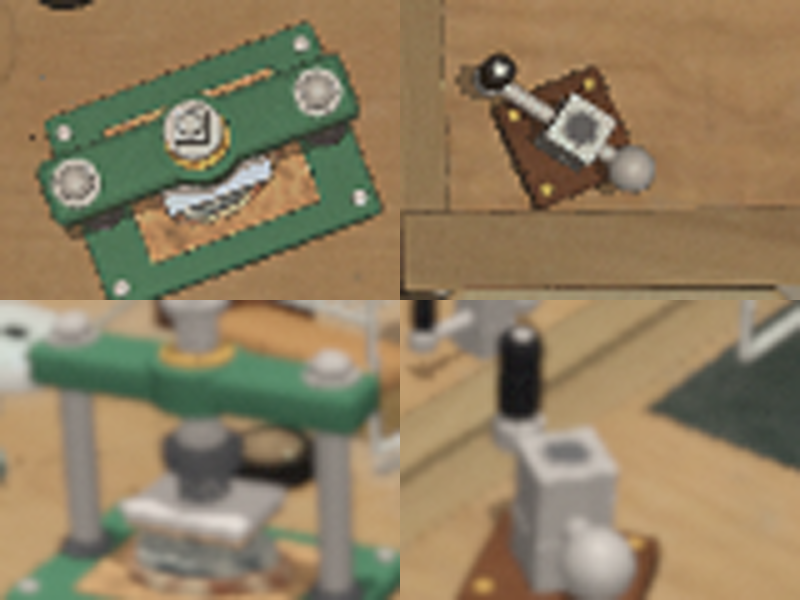

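```bash
cat >> h.py <<'E'
def plan(pos,yaw=None):
    s=state(); p=np.array(s["eef_pos"]); y=s["tcp_rot"][2]
    d=np.array(pos)-p; c,n=np.cos(y),np.sin(y)
    tw=0 if yaw is None else -((yaw-y+np.pi)%(2*np.pi)-np.pi)
    print("at",p.round(1),"rot",np.round(s["tcp_rot"],3),"F",np.round(s["ft_force"],1),"t",round(s["t"],2))
    print("travel m",np.round([c*d[0]+n*d[1],n*d[0]-c*d[1],-d[2]],1)/1000,"twist",round(tw,3))
E
python3 -c "
from h import *
plan([500,30,330],1.05)"
```

```text
at [155.  605.3 214.1] rot [-3.141 -0.     2.891] F [-0.5 -0.1 -0.8] t 0.1
travel m [-0.4769 -0.4717 -0.1159] twist 1.841
```

drive_tool(
  targets=[
    {"jaw":1,"travel":[-0.03,-0.028,-0.008],"twist":0.12},
    {"jaw":1,"travel":[-0.06,-0.056,-0.016],"twist":0.24},
    {"jaw":1,"travel":[-0.09,-0.084,-0.024],"twist":0.36},
    {"jaw":1,"travel":[-0.12,-0.112,-0.032],"twist":0.48},
    {"jaw":1,"travel":[-0.15,-0.14,-0.04],"twist":0.6},
    {"jaw":1,"travel":[-0.18,-0.168,-0.048],"twist":0.72},
    {"jaw":1,"travel":[-0.21,-0.196,-0.056],"twist":0.84},
    {"jaw":1,"travel":[-0.24,-0.224,-0.064],"twist":0.96},
  ],
)

```text
t: 0.77
eef_pos: [331.8, 328.0, 278.7]
tcp_rot: [-3.141, 0.0, 1.925]
ft_force: [1.3, 0.1, 0.9]
opening: 1.0
grip_force: 0.0
```

drive_tool(
  targets=[
    {"jaw":1,"travel":[-0.04,0.007,-0.007],"twist":0.12},
    {"jaw":1,"travel":[-0.08,0.014,-0.014],"twist":0.24},
    {"jaw":1,"travel":[-0.12,0.021,-0.02],"twist":0.36},
    {"jaw":1,"travel":[-0.16,0.028,-0.026],"twist":0.48},
    {"jaw":1,"travel":[-0.2,0.035,-0.032],"twist":0.6},
    {"jaw":1,"travel":[-0.24,0.041,-0.038],"twist":0.72},
    {"jaw":1,"travel":[-0.28,0.047,-0.044],"twist":0.84},
    {"jaw":1,"travel":[-0.315,0.052,-0.05],"twist":0.87},
  ],
)

```text
t: 1.43
eef_pos: [491.7, 51.0, 328.6]
tcp_rot: [-3.141, 0.0, 1.053]
ft_force: [1.3, 0.1, -0.1]
opening: 1.0
grip_force: 0.0
```

```bash
python3 - <<'E'
from h import *
plan([470,-318,200])
c=snap("wrist","w1")
print({k:np.round(c[k],3).tolist() for k in("fx","cx","cy","k1","R","t")}, (-np.array(c["R"]).T@c["t"]).round(1))
E
```

```text
at [491.7  51.  328.6] rot [-3.141  0.     1.053] F [ 1.3  0.1 -0.1] t 1.43
travel m [-0.3313  0.1638  0.1286] twist 0
{'fx': 345.789, 'cx': 256.721, 'cy': 194.563, 'k1': 0.026, 'R': [[0.869, -0.494, -0.001], [-0.479, -0.844, 0.242], [-0.12, -0.21, -0.97]], 't': [-401.209, 223.26, 569.943]} [524.3 109.6 498.7]
```

View pics/w1.png

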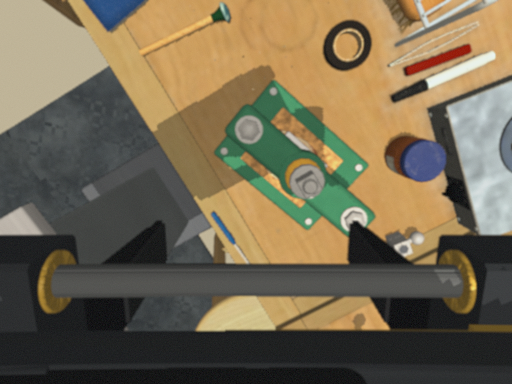

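The wrist view shows the press nuts at (249,128) and (355,217) and the screw end at about (308,183). Next I'll compute the press pose and take a closer look at the square.

```bash
python3 - <<'E'
from h import *
w=load("w1");t=load("t1")
A=[at(w,p,151) for p in((249,128),(355,217))];B=[at(t,p,151) for p in((205.2,201.8),(253.6,183.2))]
for L in(A,B): print(np.round(L,1).tolist(),(L[0]+L[1])[:2]/2,np.arctan2(*(L[0]-L[1])[1::-1]))
m=(A[0]+A[1]+B[0]+B[1])/4
for h in(150,170,190,210): print(h,at(t,(228.6,190.6),h).round(1),proj(w,[m[0],m[1],h]).round(1),proj(t,[m[0],m[1],h]).round(1))
u=np.array([np.cos(1.05),np.sin(1.05)]);g=m[:2]-90*u
plan([g[0],g[1],262])
E
```

```text
[[508.1, 97.1, 151.0], [559.0, -37.7, 151.0]] [533.5634471   29.68913155] 1.9317677045900248
[[506.6, 92.7, 151.0], [558.1, -45.7, 151.0]] [532.3171283   23.46300992] 1.927058683512154
150 [537.9  25.9 150. ] [[304.3 176.6]] [[228.4 192.3]]
170 [535.   24.4 170. ] [[307.1 180.6]] [[227.8 191.3]]
190 [532.   22.9 190. ] [[310.1 185. ]] [[227.3 190.3]]
210 [529.1  21.4 210. ] [[313.6 190. ]] [[226.7 189.2]]
at [494.5  47.2 329.3] rot [3.139e+00 1.000e-03 1.053e+00] F [ 0.8 -2.3  0.1] t 1.48
travel m [-0.0889  0.0434  0.0673] twist 0
```

drive_tool(
  targets=[
    {"jaw":1,"travel":[-0.035,0.017,0.02],"twist":0},
    {"jaw":1,"travel":[-0.07,0.034,0.045],"twist":0},
    {"jaw":1,"travel":[-0.088,0.043,0.067],"twist":0},
    {"jaw":1,"travel":[-0.088,0.043,0.067],"twist":0},
    {"jaw":1,"travel":[-0.088,0.043,0.067],"twist":0},
    {"jaw":1,"travel":[-0.088,0.043,0.067],"twist":0},
  ],
)

```text
t: 1.98
eef_pos: [485.8, -44.1, 261.8]
tcp_rot: [3.141, -0.0, 1.06]
ft_force: [0.2, 0.0, -0.2]
opening: 1.001
grip_force: 0.0
```

```bash
python3 - <<'E'
from h import *
plan([470,-318,200])
c=snap("wrist","w2")
p=proj(c,[533,26,180])[0]; print(p)
x,y=int(p[0])-60,int(p[1])-45; print(x,y)
cv2.imwrite("pics/w2z.png",cv2.resize(c["frame"][max(y,0):y+90,x:x+120,::-1],None,fx=6,fy=6,interpolation=cv2.INTER_CUBIC))
E
```

```text
at [485.8 -44.1 261.8] rot [ 3.141 -0.     1.06 ] F [ 0.2  0.  -0.2] t 1.98
travel m [-0.2467  0.1199  0.0618] twist 0
[267.93788417  82.74034795]
207 37
```

View pics/w2z.png

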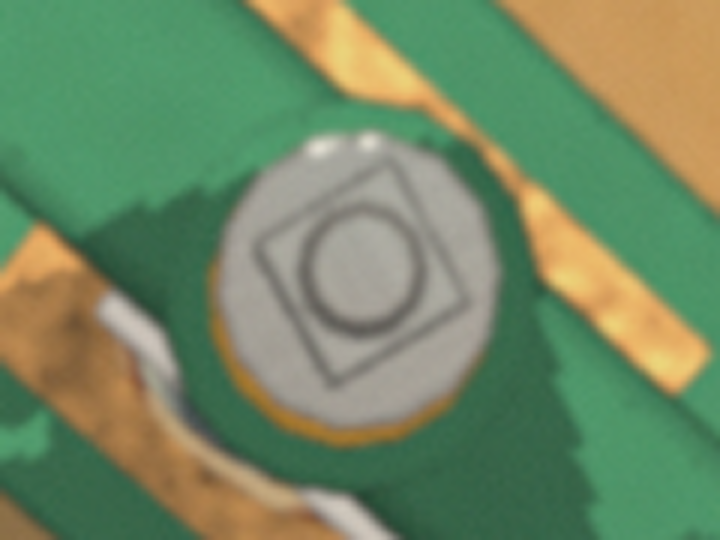

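The square is clear. In the crop its corners are (257,247), (393,160), (468,300) and (334,385), with the nose centre at (362,271).

```bash
python3 - <<'E'
from h import *
from scipy.optimize import least_squares
w=load("w2");t=load("t1")
C=np.array([(257,247),(393,160),(468,300),(334,385)])/6+[207,37]
n=np.array((362,271))/6+[207,37]
def f(p):
    x,y,z,a=p; q=[]
    for k in range(4):
        b=a-k*np.pi/2; q.append([x+12.2*np.cos(b),y+12.2*np.sin(b),z-5.5])
    return np.r_[(proj(w,q)-C).ravel(),(proj(w,[[x,y,z]])-n).ravel()]
for a0 in np.arange(0,6.28,.4):
    r=least_squares(f,[533,26,190,a0],x_scale=[1,1,1,.01])
    if r.cost<20: print(r.x.round(2),r.cost.round(2),"square yaw",((r.x[3]-np.pi/4)%(np.pi/2)).round(3)); break
for h in(180,190,200): print(h,at(t,(228.6,190.6),h).round(1),at(w,n,h).round(1))
E
```

```text
[532.17  25.8  194.62   2.38] 0.27 square yaw 0.028
180 [533.5  23.7 180. ] [532.8  26.5 180. ]
190 [532.   22.9 190. ] [532.2  26.1 190. ]
200 [530.6  22.2 200. ] [531.6  25.6 200. ]
```

drive_tool(
  targets=[
    {"jaw":1,"travel":[-0.04,0.015,0.0],"twist":0},
    {"jaw":1,"travel":[-0.08,0.03,0],"twist":0},
    {"jaw":1,"travel":[-0.12,0.045,0],"twist":0},
    {"jaw":1,"travel":[-0.16,0.06,0],"twist":0},
    {"jaw":1,"travel":[-0.2,0.075,0],"twist":0},
    {"jaw":1,"travel":[-0.24,0.09,0.01],"twist":0},
    {"jaw":1,"travel":[-0.28,0.105,0.03],"twist":0},
    {"jaw":1,"travel":[-0.315,0.117,0.05],"twist":0},
  ],
)

```text
t: 2.7
eef_pos: [436.7, -366.7, 218.7]
tcp_rot: [3.138, 0.001, 1.062]
ft_force: [-0.1, -0.1, -0.5]
opening: 1.002
grip_force: 0.0
```

drive_tool(
  targets=[
    {"jaw":1,"travel":[0,0,0],"twist":0},
    {"jaw":1,"travel":[0,0,0],"twist":0},
    {"jaw":1,"travel":[0,0,0],"twist":0},
  ],
)

```text
t: 2.95
eef_pos: [436.7, -364.2, 218.1]
tcp_rot: [3.141, -0.0, 1.062]
ft_force: [-0.3, 1.1, 0.2]
opening: 1.0
grip_force: 0.0
```

```bash
python3 - <<'E'
from h import *
plan([470,-318,37])
c=snap("wrist","w3")
print(proj(c,[[470,-318,72],[502,-264,92]]))
cv2.imwrite("pics/w3v.png",cv2.resize(c["frame"][:230,:,::-1],None,fx=1.56,fy=1.56,interpolation=cv2.INTER_CUBIC))
E
```

```text
at [ 436.7 -364.2  218.1] rot [ 3.141 -0.     1.062] F [-0.3  1.1  0.2] t 2.95
travel m [0.0566 0.0066 0.1811] twist 0
[[264.97458864 120.42732569]
 [268.16514191  39.87186   ]]
```

View pics/w3v.png

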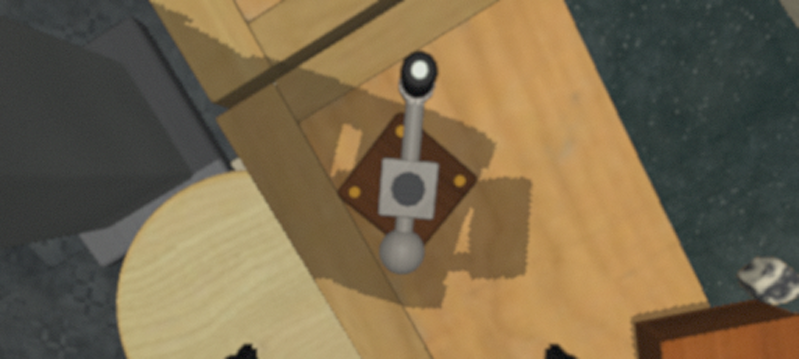

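The wrist view shows the hub top at crop (409,188), the knob top at (419,69) and the ball at (402,252).

```bash
python3 - <<'E'
from h import *
c=load("w3");t=load("t1")
C=np.array([(383,158),(439,162),(435,219),(380,216)])/1.56
P=np.array([at(c,p,72)[:2] for p in C]); print(P.round(1).tolist())
h=at(c,np.array((409,188))/1.56,72); k=at(c,np.array((419,69))/1.56,92); b=at(c,np.array((402,252))/1.56,46)
print(P.mean(0).round(1),h.round(1),k.round(1),b.round(1),np.hypot(*(k-h)[:2]))
e=[P[0]-P[3],P[1]-P[2]];print("yaws",[np.arctan2(*v[::-1]).round(3) for v in e],[(np.arctan2(*v[::-1])+np.pi/2).round(3) for v in(P[1]-P[0],P[2]-P[3])],np.arctan2(*(k-b)[1::-1]),np.arctan2(*(k-h)[1::-1]))
print("top cam",at(t,(346.4,215.6),72).round(1))
plan([P.mean(0)[0],P.mean(0)[1],37],1.05)
E
```

```text
[[462.9, -295.2], [489.6, -312.5], [472.5, -339.6], [445.4, -322.5]]
[ 467.6 -317.5] [ 467.8 -316.8   72. ] [ 500.8 -267.    92. ] [ 444.5 -350.6   46. ] 59.818247939708776
yaws [np.float64(1.001), np.float64(1.008)] [np.float64(0.994), np.float64(1.008)] 0.97859986212194 0.9866100089745021
top cam [ 468.8 -319.1   72. ]
at [ 436.8 -363.9  218.4] rot [3.14  0.    1.062] F [0.6 0.2 0.4] t 3.0
travel m [0.0555 0.0043 0.1814] twist 0.012
```

drive_tool(
  targets=[
    {"jaw":1,"travel":[0.03,0.002,0.01],"twist":0.03},
    {"jaw":1,"travel":[0.0555,0.0045,0.03],"twist":0.064},
    {"jaw":0.7,"travel":[0.0555,0.0045,0.06],"twist":0.064},
    {"jaw":0.7,"travel":[0.0555,0.0045,0.1],"twist":0.064},
    {"jaw":0.7,"travel":[0.0555,0.0045,0.135],"twist":0.064},
    {"jaw":0.7,"travel":[0.0555,0.0045,0.16],"twist":0.064},
    {"jaw":0.7,"travel":[0.0555,0.0045,0.175],"twist":0.064},
    {"jaw":0.7,"travel":[0.0555,0.0045,0.181],"twist":0.064},
  ],
)

```text
t: 3.67
eef_pos: [467.4, -317.0, 35.2]
tcp_rot: [-3.14, -0.0, 0.999]
ft_force: [0.4, -0.1, -0.5]
opening: 0.711
grip_force: 0.0
```

drive_tool(
  targets=[
    {"jaw":0.5,"travel":[0,0,0],"twist":0},
    {"jaw":0.4,"travel":[0,0,0],"twist":0},
    {"jaw":0.25,"travel":[0,0,0],"twist":0},
    {"jaw":0.25,"travel":[0,0,0],"twist":0},
    {"jaw":0.25,"travel":[0,0,0],"twist":0},
    {"jaw":0.25,"travel":[0,0,0],"twist":0},
    {"jaw":0.25,"travel":[0,0,0],"twist":0},
    {"jaw":0.25,"travel":[0,0,0],"twist":0},
  ],
)

```text
t: 4.33
eef_pos: [467.1, -318.9, 37.0]
tcp_rot: [3.141, -0.0, 0.997]
ft_force: [-0.3, 1.9, 7.7]
opening: 0.335
grip_force: 30.0
```

```bash
python3 -c "
from h import *
plan([467.7,-317.5,37],.998);s=state();print(s['opening'],s['grip_force'],s['moment'])"
```

```text
at [ 467.1 -318.9   37. ] rot [ 3.141 -0.     0.997] F [-0.3  1.9  7.7] t 4.33
travel m [ 0.0015 -0.0003  0.    ] twist -0.001
0.33459451933514744 29.9817950790748 [ 0.19462741  0.22445654 -0.0124933 ]
```

drive_tool(
  targets=[
    {"jaw":0.2,"travel":[0,0,-0.008],"twist":0},
    {"jaw":0.2,"travel":[0,0,-0.02],"twist":0},
    {"jaw":0.2,"travel":[0,0,-0.04],"twist":0},
    {"jaw":0.2,"travel":[0,0,-0.07],"twist":0},
    {"jaw":0.2,"travel":[0,0,-0.1],"twist":0},
    {"jaw":0.2,"travel":[0,0,-0.14],"twist":0},
    {"jaw":0.2,"travel":[0,0,-0.175],"twist":0},
    {"jaw":0.2,"travel":[0,0,-0.205],"twist":0},
  ],
)

```text
t: 5.0
eef_pos: [466.6, -318.6, 244.1]
tcp_rot: [3.141, 0.0, 0.997]
ft_force: [1.0, -0.3, -4.6]
opening: 0.337
grip_force: 30.0
```

```bash
python3 - <<'E'
from h import *
# tool-frame offset of hub from TCP at grasp: +x 1.4 -> at yaw 1.599 
off=np.array([.5,1.2]); a=1.599-.998
R=np.array([[np.cos(a),-np.sin(a)],[np.sin(a),np.cos(a)]])
g=np.array([532.2,25.8])-R@off; print(g)
plan([g[0],g[1],245],1.599);s=state();print(s['opening'],s['grip_force'],s['moment'])
E
```

```text
[532.46617575  24.52754156]
at [ 466.6 -318.6  244.1] rot [3.141 0.    0.997] F [ 1.  -0.3 -4.6] t 5.0
travel m [ 0.3239 -0.131  -0.0009] twist -0.602
0.3368081678043184 29.9802562315017 [-0.13070055  0.09654241  0.02344878]
```

drive_tool(
  targets=[
    {"jaw":0.2,"travel":[0.025,-0.01,0],"twist":-0.04},
    {"jaw":0.2,"travel":[0.06,-0.024,0],"twist":-0.12},
    {"jaw":0.2,"travel":[0.097,-0.039,0],"twist":-0.2},
    {"jaw":0.2,"travel":[0.134,-0.054,0],"twist":-0.28},
    {"jaw":0.2,"travel":[0.171,-0.069,0],"twist":-0.36},
    {"jaw":0.2,"travel":[0.208,-0.084,0],"twist":-0.44},
    {"jaw":0.2,"travel":[0.245,-0.099,0],"twist":-0.52},
    {"jaw":0.2,"travel":[0.282,-0.114,0],"twist":-0.602},
  ],
)

```text
t: 5.67
eef_pos: [523.8, -18.2, 241.6]
tcp_rot: [-3.141, -0.0, 1.602]
ft_force: [0.9, -0.7, -3.5]
opening: 0.334
grip_force: 30.0
```

```bash
python3 - <<'E'
from h import *
plan([532.4,24.5,245],1.599)
E
```

```text
at [523.8 -18.2 241.6] rot [-3.141 -0.     1.602] F [ 0.9 -0.7 -3.5] t 5.67
travel m [ 0.0424  0.0099 -0.0034] twist 0.003
```

drive_tool(
  targets=[
    {"jaw":0.2,"travel":[0.025,0.006,0],"twist":0},
    {"jaw":0.2,"travel":[0.041,0.0095,0],"twist":0},
    {"jaw":0.2,"travel":[0.041,0.0095,0],"twist":0},
    {"jaw":0.2,"travel":[0.041,0.0095,0],"twist":0},
    {"jaw":0.2,"travel":[0.041,0.0095,0],"twist":0},
  ],
)

```text
t: 6.08
eef_pos: [532.3, 20.7, 241.3]
tcp_rot: [-3.141, 0.0, 1.599]
ft_force: [-0.2, -0.2, -4.2]
opening: 0.335
grip_force: 30.0
```

```bash
python3 - <<'E'
from h import *
plan([532.4,24.5,225],1.599); s=state();print(s['moment'])
c=snap("scene","s2"); p=proj(c,[532,25,195])[0]; print(p)
x,y=int(p[0])-60,int(p[1])-45; print(x,y)
i=c["frame"][y:y+90,x:x+120,::-1]
cv2.imwrite("pics/s2z.png",cv2.resize(i,None,fx=6,fy=6,interpolation=cv2.INTER_CUBIC))
E
```

```text
at [532.3  20.7 241.3] rot [-3.141  0.     1.599] F [-0.2 -0.2 -4.2] t 6.08
travel m [0.0038 0.0002 0.0163] twist -0.0
[-0.13102509  0.03161981 -0.02364389]
[227.8681775  160.35697712]
167 115
```

View pics/s2z.png

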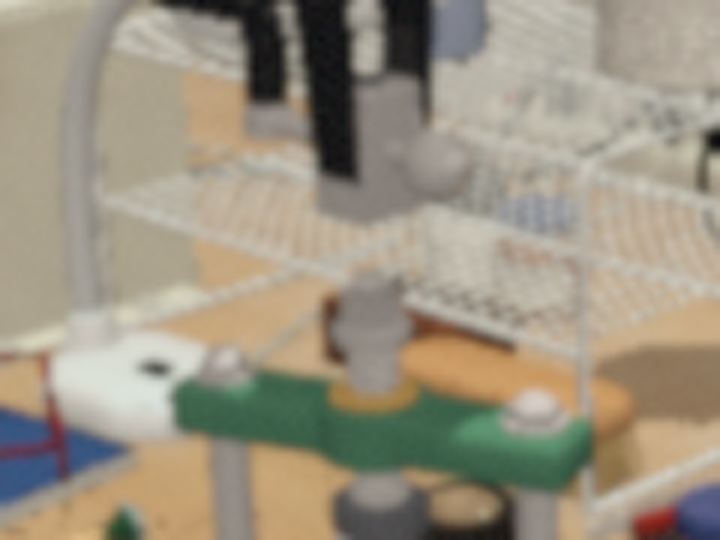

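```bash
python3 - <<'E'
from h import *
c=load("s2")
S=at(c,np.array((375,272))/6+[167,115],194.5); H=at(c,np.array((372,201))/6+[167,115],222)
u=np.array([.711,-.703,0]); print(S.round(1),H.round(1),"along u: shaft-hub",u@(S-H),"assumed",u@(np.array([531.9,25.8,0])-[532.3,22.0,0]))
E
```

```text
[535.7  23.2 194.5] [542.1  30.3 222. ] along u: shaft-hub 0.47447536820475655 assumed -2.955799999999984
```

drive_tool(
  targets=[
    {"jaw":0.2,"travel":[0.003,0,0.008],"twist":0},
    {"jaw":0.2,"travel":[0.003,0,0.016],"twist":0},
    {"jaw":0.2,"travel":[0.003,0,0.022],"twist":0},
    {"jaw":0.2,"travel":[0.003,0,0.025],"twist":0},
    {"jaw":0.2,"travel":[0.003,0,0.027],"twist":0},
    {"jaw":0.2,"travel":[0.003,0,0.027],"twist":0},
  ],
)

```text
t: 6.63
eef_pos: [532.5, 24.0, 213.8]
tcp_rot: [-3.141, -0.0, 1.599]
ft_force: [0.0, 0.6, -3.5]
opening: 0.334
grip_force: 30.0
```

drive_tool(
  targets=[
    {"jaw":0.2,"travel":[0,0,0.001],"twist":0},
    {"jaw":0.2,"travel":[0,0,0.002],"twist":0},
    {"jaw":0.2,"travel":[0,0,0.003],"twist":0},
    {"jaw":0.2,"travel":[0,0,0.003],"twist":0},
  ],
)

```text
t: 6.97
eef_pos: [532.6, 24.2, 211.3]
tcp_rot: [3.142, -0.0, 1.599]
ft_force: [0.5, -0.1, -3.3]
opening: 0.336
grip_force: 30.0
```

drive_tool(
  targets=[
    {"jaw":0.2,"travel":[0,0,0.001],"twist":0},
    {"jaw":0.2,"travel":[0,0,0.002],"twist":0},
    {"jaw":0.2,"travel":[0,0,0.003],"twist":0},
    {"jaw":0.2,"travel":[0,0,0.003],"twist":0},
  ],
)

```text
t: 7.3
eef_pos: [532.5, 24.2, 208.2]
tcp_rot: [-3.141, -0.0, 1.599]
ft_force: [-0.2, 0.6, -3.5]
opening: 0.339
grip_force: 30.0
```

```bash
python3 -c "
from h import *
plan([532.4,24,190],1.599);print(state()['moment'])"
```

```text
at [532.5  24.2 208.2] rot [-3.141 -0.     1.599] F [-0.2  0.6 -3.5] t 7.3
travel m [-0.0002 -0.0001  0.0182] twist -0.0
[-0.09828856  0.03848344  0.00417312]
```

drive_tool(
  targets=[
    {"jaw":0.2,"travel":[0,0,0.0007],"twist":0},
    {"jaw":0.2,"travel":[0,0,0.0014],"twist":0},
    {"jaw":0.2,"travel":[0,0,0.002],"twist":0},
    {"jaw":0.2,"travel":[0,0,0.002],"twist":0},
  ],
)

```text
t: 7.63
eef_pos: [532.6, 24.1, 206.2]
tcp_rot: [-3.141, -0.0, 1.599]
ft_force: [0.1, -0.1, -4.3]
opening: 0.334
grip_force: 30.0
```

drive_tool(
  targets=[
    {"jaw":0.2,"travel":[0,0,0.0007],"twist":0},
    {"jaw":0.2,"travel":[0,0,0.0014],"twist":0},
    {"jaw":0.2,"travel":[0,0,0.002],"twist":0},
    {"jaw":0.2,"travel":[0,0,0.002],"twist":0},
  ],
)

```text
t: 7.97
eef_pos: [532.6, 24.1, 204.2]
tcp_rot: [-3.141, -0.0, 1.599]
ft_force: [0.4, -0.5, -4.9]
opening: 0.338
grip_force: 30.0
```

drive_tool(
  targets=[
    {"jaw":0.2,"travel":[0,0,0.0007],"twist":0},
    {"jaw":0.2,"travel":[0,0,0.0014],"twist":0},
    {"jaw":0.2,"travel":[0,0,0.002],"twist":0},
    {"jaw":0.2,"travel":[0,0,0.002],"twist":0},
  ],
)

```text
t: 8.3
eef_pos: [532.5, 24.1, 202.2]
tcp_rot: [-3.141, -0.0, 1.599]
ft_force: [-0.9, -0.5, -4.4]
opening: 0.334
grip_force: 30.0
```

drive_tool(
  targets=[
    {"jaw":0.2,"travel":[0,0,0.0007],"twist":0},
    {"jaw":0.2,"travel":[0,0,0.0014],"twist":0},
    {"jaw":0.2,"travel":[0,0,0.002],"twist":0},
    {"jaw":0.2,"travel":[0,0,0.002],"twist":0},
  ],
)

```text
t: 8.63
eef_pos: [532.6, 24.2, 200.2]
tcp_rot: [-3.141, -0.0, 1.599]
ft_force: [0.3, -1.1, -4.6]
opening: 0.333
grip_force: 30.0
```

drive_tool(
  targets=[
    {"jaw":0.2,"travel":[0,0,0.0007],"twist":0},
    {"jaw":0.2,"travel":[0,0,0.0014],"twist":0},
    {"jaw":0.2,"travel":[0,0,0.002],"twist":0},
    {"jaw":0.2,"travel":[0,0,0.002],"twist":0},
  ],
)

```text
t: 8.97
eef_pos: [532.5, 24.2, 198.2]
tcp_rot: [-3.141, -0.0, 1.599]
ft_force: [1.3, -0.4, -4.2]
opening: 0.336
grip_force: 30.0
```

drive_tool(
  targets=[
    {"jaw":0.2,"travel":[0,0,0.0007],"twist":0},
    {"jaw":0.2,"travel":[0,0,0.0014],"twist":0},
    {"jaw":0.2,"travel":[0,0,0.002],"twist":0},
    {"jaw":0.2,"travel":[0,0,0.002],"twist":0},
  ],
)

```text
t: 9.3
eef_pos: [532.5, 24.2, 196.2]
tcp_rot: [-3.141, -0.0, 1.599]
ft_force: [-0.2, -0.2, -3.7]
opening: 0.334
grip_force: 30.0
```

```bash
python3 -c "
from h import *
plan([532.4,24,190],1.599);print(state()['moment'])"
```

```text
at [532.5  24.2 196.2] rot [-3.141 -0.     1.599] F [-0.2 -0.2 -3.7] t 9.3
travel m [-0.0001 -0.0001  0.0062] twist -0.0
[-0.17094925  0.04494008 -0.01624059]
```

drive_tool(
  targets=[
    {"jaw":0.2,"travel":[0,0,0.0007],"twist":0},
    {"jaw":0.2,"travel":[0,0,0.0014],"twist":0},
    {"jaw":0.2,"travel":[0,0,0.002],"twist":0},
    {"jaw":0.2,"travel":[0,0,0.002],"twist":0},
  ],
)

```text
t: 9.63
eef_pos: [532.5, 24.2, 194.2]
tcp_rot: [-3.141, -0.0, 1.599]
ft_force: [-0.1, -0.2, -4.3]
opening: 0.336
grip_force: 30.0
```

drive_tool(
  targets=[
    {"jaw":0.2,"travel":[0,0,0.0005],"twist":0},
    {"jaw":0.2,"travel":[0,0,0.001],"twist":0},
    {"jaw":0.2,"travel":[0,0,0.0015],"twist":0},
    {"jaw":0.2,"travel":[0,0,0.0015],"twist":0},
  ],
)

```text
t: 9.97
eef_pos: [532.7, 24.2, 193.2]
tcp_rot: [3.141, -0.0, 1.599]
ft_force: [-0.3, -0.3, 0.6]
opening: 0.334
grip_force: 30.0
```

```bash
python3 -c "
from h import *
plan([532.4,24,190],1.599);print(state()['moment'])"
```

```text
at [532.7  24.2 193.2] rot [ 3.141 -0.     1.599] F [-0.3 -0.3  0.6] t 9.97
travel m [-0.0002 -0.0003  0.0032] twist -0.0
[-0.08005192  0.2412233  -0.0011562 ]
```

drive_tool(
  targets=[
    {"jaw":0.2,"travel":[0,0,0.0005],"twist":0},
    {"jaw":0.2,"travel":[0,0,0.001],"twist":0},
    {"jaw":0.2,"travel":[0,0,0.001],"twist":0},
  ],
)

```text
t: 10.22
eef_pos: [533.0, 24.1, 193.1]
tcp_rot: [3.14, 0.0, 1.599]
ft_force: [-3.1, 0.7, 9.4]
opening: 0.333
grip_force: 30.0
```

```bash
python3 - <<'E'
from h import *
plan([532.4,24,190],1.599);print(state()['moment'])
c=snap("scene","s3"); x,y=167,115
cv2.imwrite("pics/s3z.png",cv2.resize(c["frame"][y:y+90,x:x+120,::-1],None,fx=6,fy=6,interpolation=cv2.INTER_CUBIC))
E
```

```text
at [533.   24.1 193.1] rot [3.14  0.    1.599] F [-3.1  0.7  9.4] t 10.22
travel m [-0.0001 -0.0006  0.0031] twist -0.0
[-0.14287694  0.60103983  0.01611919]
```

View pics/s3z.png

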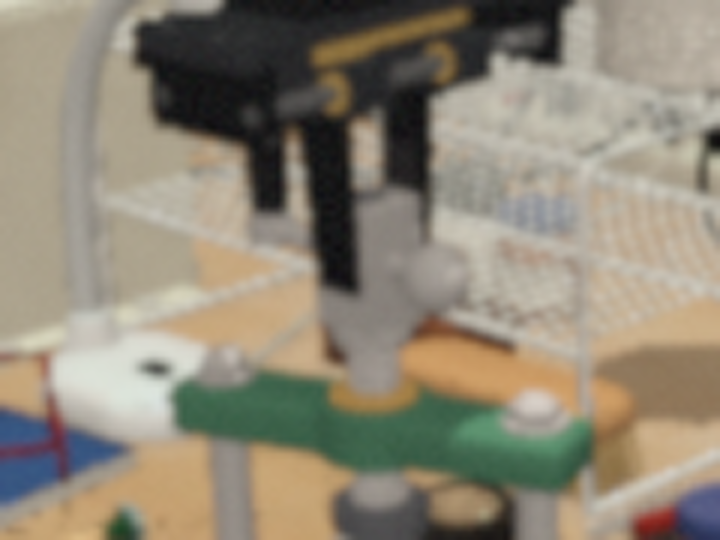

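The crop shows the hub fully down over the square with the collar hidden, so it is home. Next I'll regrip on the knob.

drive_tool(
  targets=[
    {"jaw":0.2,"travel":[0,0,-0.001],"twist":0},
    {"jaw":0.6,"travel":[0,0,-0.001],"twist":0},
    {"jaw":0.6,"travel":[0,0,-0.001],"twist":0},
    {"jaw":0.6,"travel":[0,0,-0.001],"twist":0},
    {"jaw":0.6,"travel":[0,0,-0.012],"twist":0},
    {"jaw":0.6,"travel":[0,0,-0.023],"twist":0},
    {"jaw":0.6,"travel":[0.02,0,-0.023],"twist":0},
    {"jaw":0.6,"travel":[0.045,0,-0.023],"twist":0},
  ],
)

```text
t: 10.93
eef_pos: [531.8, 68.6, 215.4]
tcp_rot: [3.14, 0.0, 1.597]
ft_force: [1.1, -0.3, 0.5]
opening: 0.599
grip_force: 0.0
```

drive_tool(
  targets=[
    {"jaw":0.5,"travel":[0.0165,0,0],"twist":0},
    {"jaw":0.4,"travel":[0.0165,0,0],"twist":0},
    {"jaw":0.3,"travel":[0.0165,0,0],"twist":0},
    {"jaw":0.15,"travel":[0.0165,0,0],"twist":0},
    {"jaw":0.1,"travel":[0.0165,0,0],"twist":0},
    {"jaw":0.1,"travel":[0.0165,0,0],"twist":0},
    {"jaw":0.1,"travel":[0.0165,0,0],"twist":0},
    {"jaw":0.1,"travel":[0.0165,0,0],"twist":0},
  ],
)

```text
t: 11.6
eef_pos: [531.0, 85.1, 214.9]
tcp_rot: [3.142, 0.0, 1.598]
ft_force: [-0.1, 0.3, -0.3]
opening: 0.201
grip_force: 30.0
```

```bash
python3 - <<'E'
from h import *
plan([531,85.4,215],1.599);print(state()['moment'])
E
```

```text
at [531.   85.1 214.9] rot [3.142 0.    1.598] F [-0.1  0.3 -0.3] t 11.6
travel m [ 0.0003  0.0001 -0.0001] twist -0.001
[-0.22861997  0.02846648 -0.01615216]
```

drive_tool(
  targets=[
    {"jaw":0.1,"travel":[-0.0005,0.0078,0.0005],"twist":0},
    {"jaw":0.1,"travel":[-0.002,0.0155,0.001],"twist":0},
    {"jaw":0.1,"travel":[-0.0046,0.023,0.0015],"twist":0},
    {"jaw":0.1,"travel":[-0.008,0.03,0.002],"twist":0},
  ],
)

```text
t: 11.93
eef_pos: [561.9, 78.2, 212.8]
tcp_rot: [-3.141, -0.0, 1.599]
ft_force: [-4.0, -1.5, 2.7]
opening: 0.203
grip_force: 30.0
```

```bash
python3 - <<'E'
from h import *
plan([532.5,25.4,215]);print(state()['moment'],state()['opening']); snap("scene","p30")
E
```

```text
at [561.9  78.2 212.8] rot [-3.141 -0.     1.599] F [-4.  -1.5  2.7] t 11.93
travel m [-0.052  -0.0308 -0.0022] twist 0
[-0.4710738   0.91744132 -0.00394843] 0.20331138612492086
```

drive_tool(
  targets=[
    {"jaw":0.1,"travel":[-0.0044,0.0065,0.0005],"twist":0},
    {"jaw":0.1,"travel":[-0.0095,0.0124,0.001],"twist":0},
    {"jaw":0.1,"travel":[-0.0154,0.0176,0.0015],"twist":0},
    {"jaw":0.1,"travel":[-0.022,0.022,0.002],"twist":0},
  ],
)

```text
t: 12.32
eef_pos: [584.5, 56.7, 211.0]
tcp_rot: [3.141, -0.0, 1.599]
ft_force: [-1.5, 1.4, 4.6]
opening: 0.203
grip_force: 30.0
```

drive_tool(
  targets=[
    {"jaw":0.1,"travel":[-0.007,0.0035,0.0005],"twist":0},
    {"jaw":0.1,"travel":[-0.0145,0.006,0.001],"twist":0},
    {"jaw":0.1,"travel":[-0.0222,0.0075,0.0015],"twist":0},
    {"jaw":0.1,"travel":[-0.03,0.008,0.002],"twist":0},
  ],
)

```text
t: 12.65
eef_pos: [593.5, 26.6, 209.2]
tcp_rot: [3.14, -0.0, 1.598]
ft_force: [0.8, 2.4, 6.1]
opening: 0.2
grip_force: 30.0
```

```bash
python3 - <<'E'
from h import *
plan([532.5,25.4,215]);print(state()['moment'],state()['opening']); snap("scene","p90")
a=load("s3")["frame"]
x,y=205,195
for n in("p30","p90"):
    b=load(n)["frame"]
    for r in((218,205,28,22),):
        pass
I=[load(n)["frame"][180:250,190:275,::-1] for n in("s3","p90")]
cv2.imwrite("pics/pz.png",cv2.resize(np.hstack(I),None,fx=4.7,fy=4.7,interpolation=cv2.INTER_CUBIC))
E
```

```text
at [593.5  26.6 209.2] rot [ 3.14  -0.     1.598] F [0.8 2.4 6.1] t 12.65
travel m [ 0.0005 -0.061  -0.0058] twist 0
[ 0.45185328  0.4747363  -0.02994982] 0.19968610852915136
```

View pics/pz.png

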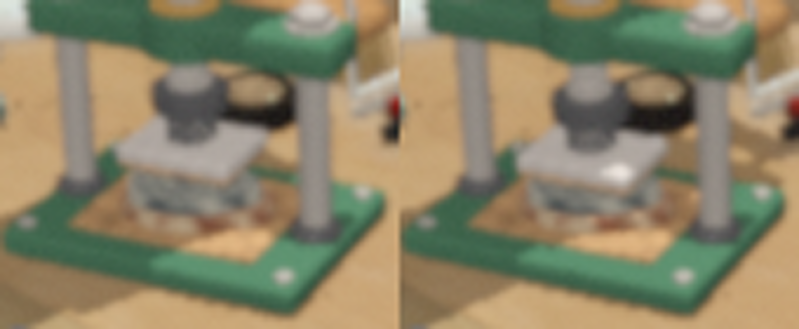

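In this crop the pad (right pane, after 90°) sits closer to the slabs and is still descending. I'll estimate the remaining gap numerically.

```bash
python3 - <<'E'
from h import *
c=load("s3"); O=np.array([532.3,25.0]); a=1.929
Y=np.array([np.cos(a),np.sin(a)]); X=np.array([Y[1],-Y[0]])
P=lambda x,y,z: np.r_[O+x*X+y*Y,z]
print("nuts pred",proj(c,[P(0,72,153),P(0,-72,153)]).round(1),"seen",(np.array([(535,392),(225,352)])/6+[167,115]).round(1))
obs={"L":(118,149),"R":(268,133),"F":(233,182)}
for n,(u,v) in obs.items(): print(n,(u/4.7+190,v/4.7+180))
for g in(10,14,18,22,26):
    z=48+g; print(g,proj(c,[P(sx*26,sy*34,z) for sx in(1,-1) for sy in(1,-1)]).round(1).tolist())
# image shift of pad
b=load("p90")["frame"]; t=c["frame"][204:222,215:248]
A=cv2.resize(c["frame"][196:226,212:252],None,fx=4,fy=4,interpolation=cv2.INTER_CUBIC)
B=cv2.resize(b[190:236,208:256],None,fx=4,fy=4,interpolation=cv2.INTER_CUBIC)
t=A[32:92,12:140]; r0=cv2.minMaxLoc(cv2.matchTemplate(A,t,5)); r=cv2.minMaxLoc(cv2.matchTemplate(B,t,5))
print("shift px",(np.array(r[3])/4+[208,190])-(np.array(r0[3])/4+[212,196]),r[1])
E
```

```text
nuts pred [[203.9 172.6]
 [255.  180.1]] seen [[256.2 180.3]
 [204.5 173.7]]
L (215.1063829787234, 211.70212765957447)
R (247.02127659574467, 208.29787234042553)
F (239.5744680851064, 218.72340425531914)
10 [[223.5, 204.5], [246.6, 208.6], [214.0, 212.5], [237.7, 216.9]]
14 [[223.5, 203.2], [246.5, 207.2], [213.9, 211.1], [237.6, 215.5]]
18 [[223.4, 201.8], [246.5, 205.8], [213.8, 209.7], [237.6, 214.1]]
22 [[223.3, 200.4], [246.4, 204.4], [213.7, 208.3], [237.5, 212.6]]
26 [[223.2, 199.1], [246.4, 203.0], [213.6, 206.8], [237.5, 211.2]]
shift px [0.   1.75] 0.9576705098152161
```

drive_tool(
  targets=[
    {"jaw":0.1,"travel":[-0.0078,-0.0005,0.0004],"twist":0},
    {"jaw":0.1,"travel":[-0.0155,-0.002,0.0009],"twist":0},
    {"jaw":0.1,"travel":[-0.023,-0.0046,0.0013],"twist":0},
    {"jaw":0.1,"travel":[-0.03,-0.008,0.0018],"twist":0},
  ],
)

```text
t: 13.03
eef_pos: [586.3, -3.7, 207.5]
tcp_rot: [3.139, -0.0, 1.598]
ft_force: [0.4, 2.1, 5.0]
opening: 0.202
grip_force: 30.0
```

drive_tool(
  targets=[
    {"jaw":0.1,"travel":[-0.0065,-0.0044,0.0005],"twist":0},
    {"jaw":0.1,"travel":[-0.0124,-0.0095,0.001],"twist":0},
    {"jaw":0.1,"travel":[-0.0176,-0.0154,0.0015],"twist":0},
    {"jaw":0.1,"travel":[-0.022,-0.022,0.002],"twist":0},
  ],
)

```text
t: 13.37
eef_pos: [565.0, -26.5, 205.6]
tcp_rot: [3.138, 0.0, 1.598]
ft_force: [2.9, 0.3, 4.7]
opening: 0.201
grip_force: 30.0
```

```bash
cat >> h.py <<'E'
def pad(name,new=True):
    if new: snap("scene",name)
    c=load("s3"); o=[]
    A=cv2.resize(c["frame"][190:250,200:262],None,fx=8,fy=8,interpolation=cv2.INTER_CUBIC)
    B=cv2.resize(load(name)["frame"][190:250,200:262],None,fx=8,fy=8,interpolation=cv2.INTER_CUBIC)
    for x0,y0,x1,y1 in((215,204,231,219),(230,208,248,223),(223,193,238,204)): # pad left, pad right, spring housing
        t=A[(y0-190)*8:(y1-190)*8,(x0-200)*8:(x1-200)*8]; r=cv2.minMaxLoc(cv2.matchTemplate(B,t,5))
        o.append((((np.array(r[3])/8+[200,190])-[x0,y0]).tolist(),round(r[1],2)))
    print(name,o)
E
python3 - <<'E'
from h import *
plan([532.5,25.4,215]);print(state()['moment'],state()['opening']); pad("p30",0);pad("p90",0);pad("p150")
E
```

```text
at [565.  -26.5 205.6] rot [3.138 0.    1.598] F [2.9 0.3 4.7] t 13.37
travel m [ 0.0528 -0.0311 -0.0094] twist 0
[ 0.34971166 -0.19540598 -0.01230383] 0.20141006937378717
p30 [([0.0, 0.5], 0.84), ([-0.25, 0.375], 0.91), ([0.0, 0.25], 0.99)]
p90 [([0.0, 1.875], 0.97), ([0.5, 1.5], 0.9), ([0.0, 0.875], 0.94)]
p150 [([0.0, 3.125], 0.95), ([0.875, 2.5], 0.88), ([0.0, 3.0], 0.89)]
```

drive_tool(
  targets=[
    {"jaw":0.1,"travel":[-0.0035,-0.007,0.0005],"twist":0},
    {"jaw":0.1,"travel":[-0.006,-0.0145,0.001],"twist":0},
    {"jaw":0.1,"travel":[-0.0075,-0.0222,0.0015],"twist":0},
    {"jaw":0.1,"travel":[-0.008,-0.03,0.002],"twist":0},
  ],
)

```text
t: 13.75
eef_pos: [535.1, -35.5, 203.7]
tcp_rot: [3.138, 0.001, 1.598]
ft_force: [1.8, -1.7, 5.0]
opening: 0.2
grip_force: 30.0
```

```bash
python3 - <<'E'
from h import *
plan([532.5,25.4,215]);print(state()['moment'],state()['opening']); pad("p180")
E
```

```text
at [535.1 -35.5 203.7] rot [3.138e+00 1.000e-03 1.598e+00] F [ 1.8 -1.7  5. ] t 13.75
travel m [ 0.061  -0.0009 -0.0113] twist 0
[-0.08773283 -0.42094418  0.00832912] 0.19971466427644186
p180 [([0.25, 4.0], 0.93), ([0.75, 3.25], 0.86), ([0.25, 3.875], 0.87)]
```

drive_tool(
  targets=[
    {"jaw":0.1,"travel":[0.0005,-0.0078,0.0005],"twist":0},
    {"jaw":0.1,"travel":[0.002,-0.0155,0.001],"twist":0},
    {"jaw":0.1,"travel":[0.0046,-0.023,0.0015],"twist":0},
    {"jaw":0.1,"travel":[0.008,-0.03,0.002],"twist":0},
  ],
)

```text
t: 14.13
eef_pos: [504.7, -28.3, 201.7]
tcp_rot: [3.139, 0.001, 1.598]
ft_force: [1.2, -1.7, 5.9]
opening: 0.203
grip_force: 30.0
```

```bash
python3 - <<'E'
from h import *
plan([532.5,25.4,215]);print(state()['moment'],state()['opening']); pad("p210")
E
```

```text
at [504.7 -28.3 201.7] rot [3.139e+00 1.000e-03 1.598e+00] F [ 1.2 -1.7  5.9] t 14.13
travel m [ 0.0529  0.0293 -0.0133] twist 0
[-0.42762838 -0.37183196  0.06859539] 0.20340538269621872
p210 [([0.25, 4.375], 0.92), ([0.25, 4.0], 0.83), ([0.25, 4.5], 0.87)]
```

drive_tool(
  targets=[
    {"jaw":0.1,"travel":[0.0044,-0.0065,0.0005],"twist":0},
    {"jaw":0.1,"travel":[0.0095,-0.0124,0.001],"twist":0},
    {"jaw":0.1,"travel":[0.0154,-0.0176,0.0015],"twist":0},
    {"jaw":0.1,"travel":[0.022,-0.022,0.002],"twist":0},
  ],
)

```text
t: 14.52
eef_pos: [481.8, -6.7, 199.5]
tcp_rot: [3.139, 0.001, 1.599]
ft_force: [-0.3, -3.6, 5.9]
opening: 0.201
grip_force: 30.0
```

```bash
python3 - <<'E'
from h import *
plan([532.5,25.4,215]);print(state()['moment'],state()['opening']); pad("p240")
E
```

```text
at [481.8  -6.7 199.5] rot [3.139e+00 1.000e-03 1.599e+00] F [-0.3 -3.6  5.9] t 14.52
travel m [ 0.0307  0.0516 -0.0155] twist 0
[-0.62255722 -0.22064716  0.04105181] 0.20112912579559153
p240 [([0.25, 4.5], 0.91), ([0.5, 4.0], 0.84), ([0.25, 5.125], 0.86)]
```

drive_tool(
  targets=[
    {"jaw":0.1,"travel":[0.007,-0.0035,0.0005],"twist":0},
    {"jaw":0.1,"travel":[0.0145,-0.006,0.001],"twist":0},
    {"jaw":0.1,"travel":[0.0222,-0.0075,0.0015],"twist":0},
    {"jaw":0.1,"travel":[0.03,-0.008,0.002],"twist":0},
  ],
)

```text
t: 14.9
eef_pos: [472.8, 23.3, 197.3]
tcp_rot: [3.14, 0.001, 1.599]
ft_force: [-0.5, -3.8, 4.9]
opening: 0.202
grip_force: 30.0
```

```bash
python3 - <<'E'
from h import *
plan([532.5,25.4,215]);print(state()['moment'],state()['opening']); pad("p270")
I=[load(n)["frame"][180:250,190:275,::-1] for n in("p210","p270")]
cv2.imwrite("pics/pz2.png",cv2.resize(np.hstack(I),None,fx=4.7,fy=4.7,interpolation=cv2.INTER_CUBIC))
E
```

```text
at [472.8  23.3 197.3] rot [3.140e+00 1.000e-03 1.599e+00] F [-0.5 -3.8  4.9] t 14.9
travel m [ 0.0004  0.0597 -0.0177] twist 0
[-0.76497392 -0.10482987 -0.03898256] 0.20213433435200098
p270 [([0.125, 4.625], 0.88), ([-0.75, 4.625], 0.8), ([14.5, 2.625], 0.84)]
```

drive_tool(
  targets=[
    {"jaw":0.1,"travel":[0.0078,0.0005,0.0005],"twist":0},
    {"jaw":0.1,"travel":[0.0155,0.002,0.001],"twist":0},
    {"jaw":0.1,"travel":[0.023,0.0046,0.0015],"twist":0},
    {"jaw":0.1,"travel":[0.03,0.008,0.002],"twist":0},
  ],
)

```text
t: 15.28
eef_pos: [480.1, 54.1, 195.1]
tcp_rot: [3.141, 0.001, 1.599]
ft_force: [0.4, -5.7, 2.3]
opening: 0.201
grip_force: 30.0
```

```bash
python3 - <<'E'
from h import *
plan([532.5,25.4,215]);print(state()['moment'],state()['opening']); pad("p300")
# vertical-edge tracking: pad's top/left edges, small templates, subpixel parabola vs s3
A=cv2.cvtColor(load("s3")["frame"],7).astype(np.float32)
for n,an in(("p30",30),("p90",90),("p150",150),("p180",180),("p210",210),("p240",240),("p270",270),("p300",300)):
    B=cv2.cvtColor(load(n)["frame"],7).astype(np.float32); o=[]
    for x0,y0,x1,y1 in((212,206,222,216),(212,204,228,217),(216,211,228,219),(242,203,252,214)):
        t=A[y0:y1,x0:x1]; S=B[y0-3:y1+9,x0:x1]; k=4
        f=lambda i:cv2.resize(i,None,fx=1,fy=16,interpolation=cv2.INTER_CUBIC)
        r=cv2.matchTemplate(f(S),f(t),5); i=r[:,0].argmax(); o.append((i/16-3,round(float(r.max()),2)))
    print(an,o)
E
```

```text
at [480.1  54.1 195.1] rot [3.141e+00 1.000e-03 1.599e+00] F [ 0.4 -5.7  2.3] t 15.28
travel m [-0.0301  0.0516 -0.0199] twist 0
[-1.19766998 -0.07376019 -0.01955792] 0.20139012238314566
p300 [([-0.125, 4.625], 0.83), ([0.375, 4.125], 0.82), ([14.5, 2.625], 0.84)]
30 [(np.float64(1.625), 0.69), (np.float64(0.5), 0.74), (np.float64(0.3125), 0.95), (np.float64(0.5625), 0.96)]
90 [(np.float64(1.5625), 0.9), (np.float64(1.625), 0.95), (np.float64(1.9375), 0.98), (np.float64(0.9375), 0.9)]
150 [(np.float64(3.375), 0.94), (np.float64(3.125), 0.96), (np.float64(3.125), 0.96), (np.float64(0.875), 0.93)]
180 [(np.float64(3.9375), 0.9), (np.float64(3.8125), 0.94), (np.float64(3.875), 0.96), (np.float64(1.0), 0.93)]
210 [(np.float64(4.0625), 0.88), (np.float64(4.125), 0.92), (np.float64(4.1875), 0.94), (np.float64(1.0), 0.93)]
240 [(np.float64(4.0625), 0.88), (np.float64(4.25), 0.9), (np.float64(4.25), 0.94), (np.float64(1.0), 0.93)]
270 [(np.float64(3.4375), 0.81), (np.float64(4.125), 0.84), (np.float64(4.25), 0.93), (np.float64(1.0), 0.93)]
300 [(np.float64(0.25), 0.78), (np.float64(4.1875), 0.8), (np.float64(4.3125), 0.91), (np.float64(1.0), 0.93)]
```

drive_tool(
  targets=[
    {"jaw":0.1,"travel":[0.0069,0.0047,0.0005],"twist":0},
    {"jaw":0.1,"travel":[0.0139,0.011,0.0011],"twist":0},
    {"jaw":0.1,"travel":[0.0192,0.0176,0.0016],"twist":0},
    {"jaw":0.1,"travel":[0.0192,0.0176,0.0016],"twist":0},
    {"jaw":0.1,"travel":[0.0192,0.0176,0.0016],"twist":0},
  ],
)

```text
t: 15.75
eef_pos: [497.0, 73.8, 193.1]
tcp_rot: [-3.142, 0.0, 1.599]
ft_force: [1.6, -3.7, 0.4]
opening: 0.2
grip_force: 30.0
```

```bash
python3 - <<'E'
from h import *
plan([532.5,25.4,215]);print(state()['moment'],state()['opening'])
c=[532.6,24.9]; p=state()['eef_pos'][:2]-c; print(np.hypot(*p),np.arctan2(p[1],p[0]))
E
```

```text
at [497.   73.8 193.1] rot [-3.142  0.     1.599] F [ 1.6 -3.7  0.4] t 15.75
travel m [-0.0494  0.0341 -0.0219] twist 0
[-1.02256642 -0.27915377 -0.02136523] 0.20024472912533664
60.43662542373305 2.200079701389299
```

drive_tool(
  targets=[
    {"jaw":0.45,"travel":[0,0,0],"twist":0},
    {"jaw":0.45,"travel":[0,0,0],"twist":0},
    {"jaw":0.45,"travel":[0,0,0],"twist":0},
    {"jaw":0.45,"travel":[0,0,-0.02],"twist":0},
    {"jaw":0.45,"travel":[0,0,-0.045],"twist":0},
    {"jaw":0.45,"travel":[0,0,-0.055],"twist":0},
    {"jaw":0.6,"travel":[-0.01,0.007,-0.055],"twist":-0.1},
    {"jaw":0.7,"travel":[-0.03,0.02,-0.055],"twist":-0.2},
  ],
)

```text
t: 16.42
eef_pos: [517.1, 45.4, 249.3]
tcp_rot: [3.14, -0.0, 1.805]
ft_force: [0.2, 0.4, -1.0]
opening: 0.542
grip_force: 0.0
```

```bash
python3 - <<'E'
from h import *
plan([533.1,24.8,245],2.206)
E
```

```text
at [517.1  45.4 249.3] rot [ 3.14  -0.     1.805] F [ 0.2  0.4 -1. ] t 16.42
travel m [-0.0238  0.0108  0.0043] twist -0.401
```

drive_tool(
  targets=[
    {"jaw":0.7,"travel":[-0.01,0.005,0],"twist":-0.12},
    {"jaw":0.7,"travel":[-0.022,0.0108,0.004],"twist":-0.24},
    {"jaw":0.7,"travel":[-0.022,0.0108,0.004],"twist":-0.36},
    {"jaw":0.7,"travel":[-0.022,0.0108,0.004],"twist":-0.4},
    {"jaw":0.7,"travel":[-0.022,0.0108,0.004],"twist":-0.4},
  ],
)

```text
t: 16.83
eef_pos: [533.0, 25.3, 244.0]
tcp_rot: [-3.141, -0.001, 2.2]
ft_force: [-0.1, 0.2, 0.2]
opening: 0.701
grip_force: 0.0
```

```bash
python3 - <<'E'
from h import *
plan([533.1,24.8,172],2.206)
E
```

```text
at [533.   25.3 244. ] rot [-3.141e+00 -1.000e-03  2.200e+00] F [-0.1  0.2  0.2] t 16.83
travel m [-0.0005 -0.0002  0.072 ] twist -0.006
```

drive_tool(
  targets=[
    {"jaw":0.7,"travel":[0,0,0.02],"twist":0},
    {"jaw":0.7,"travel":[0,0,0.045],"twist":0},
    {"jaw":0.7,"travel":[0,0,0.062],"twist":0},
    {"jaw":0.7,"travel":[0,0,0.07],"twist":0},
    {"jaw":0.6,"travel":[0,0,0.072],"twist":0},
    {"jaw":0.5,"travel":[0,0,0.072],"twist":0},
    {"jaw":0.42,"travel":[0,0,0.072],"twist":0},
    {"jaw":0.36,"travel":[0,0,0.072],"twist":0},
  ],
)

```text
t: 17.5
eef_pos: [533.6, 25.5, 173.5]
tcp_rot: [3.14, 0.001, 2.198]
ft_force: [0.2, -0.4, 1.1]
opening: 0.476
grip_force: 0.0
```

drive_tool(
  targets=[
    {"jaw":0.33,"travel":[0,0,0],"twist":0},
    {"jaw":0.2,"travel":[0,0,0],"twist":0},
    {"jaw":0.2,"travel":[0,0,0],"twist":0},
    {"jaw":0.2,"travel":[0,0,0],"twist":0},
  ],
)

```text
t: 17.83
eef_pos: [533.7, 25.3, 173.1]
tcp_rot: [3.14, 0.001, 2.199]
ft_force: [1.6, -1.6, 3.6]
opening: 0.338
grip_force: 29.9
```

```bash
python3 - <<'E'
from h import *
plan([533.1,24.8,172],2.206);s=state();print(s['moment'],s['opening'])
E
```

```text
at [533.7  25.3 173.1] rot [3.140e+00 1.000e-03 2.199e+00] F [ 1.6 -1.6  3.6] t 17.83
travel m [-0.     -0.0008  0.0011] twist -0.007
[-0.40379563 -0.39931547  0.10241571] 0.3375335353059828
```

drive_tool(
  targets=[
    {"jaw":0.2,"travel":[0,0,-0.002],"twist":0},
    {"jaw":0.2,"travel":[0,0,-0.006],"twist":0},
    {"jaw":0.2,"travel":[0,0,-0.011],"twist":0},
    {"jaw":0.2,"travel":[0,0,-0.017],"twist":0},
    {"jaw":0.2,"travel":[0,0,-0.024],"twist":0},
    {"jaw":0.2,"travel":[0,0,-0.034],"twist":0},
    {"jaw":0.2,"travel":[0,0,-0.05],"twist":0},
    {"jaw":0.2,"travel":[0,0,-0.07],"twist":0},
  ],
)

```text
t: 18.5
eef_pos: [532.2, 25.6, 242.6]
tcp_rot: [-3.139, -0.002, 2.199]
ft_force: [0.0, 0.3, -3.6]
opening: 0.338
grip_force: 29.9
```

```bash
python3 - <<'E'
from h import *
plan([467.4,-318.4,240],1.4);s=state();print(s['moment'],s['opening'],s['joints'])
E
```

```text
at [532.2  25.6 242.6] rot [-3.139e+00 -2.000e-03  2.199e+00] F [ 0.   0.3 -3.6] t 18.5
travel m [-0.2403 -0.2545  0.0026] twist 0.799
[-0.11770708 -0.03253052 -0.01705053] 0.33831318969316665 [-7.60677604e-02  3.31533048e-01  1.74564966e+00  2.49494524e-04
  1.06739398e+00 -7.04108471e-01]
```

drive_tool(
  targets=[
    {"jaw":0.2,"travel":[-0.015,-0.016,0],"twist":0.12},
    {"jaw":0.2,"travel":[-0.04,-0.042,0],"twist":0.24},
    {"jaw":0.2,"travel":[-0.066,-0.07,0],"twist":0.36},
    {"jaw":0.2,"travel":[-0.092,-0.098,0],"twist":0.48},
    {"jaw":0.2,"travel":[-0.118,-0.125,0],"twist":0.6},
    {"jaw":0.2,"travel":[-0.144,-0.152,0],"twist":0.72},
    {"jaw":0.2,"travel":[-0.17,-0.18,0],"twist":0.84},
    {"jaw":0.2,"travel":[-0.196,-0.208,0],"twist":0.96},
  ],
)

```text
t: 19.17
eef_pos: [478.9, -256.8, 243.0]
tcp_rot: [-3.141, -0.0, 1.233]
ft_force: [1.1, -0.3, -3.7]
opening: 0.333
grip_force: 30.0
```

```bash
python3 - <<'E'
from h import *
plan([467.4,-318.4,240],.998)
E
```

```text
at [ 478.9 -256.8  243. ] rot [-3.141 -0.     1.233] F [ 1.1 -0.3 -3.7] t 19.17
travel m [-0.062   0.0096  0.003 ] twist 0.235
```

drive_tool(
  targets=[
    {"jaw":0.2,"travel":[-0.025,0.004,0],"twist":0.12},
    {"jaw":0.2,"travel":[-0.05,0.008,0],"twist":0.2},
    {"jaw":0.2,"travel":[-0.06,0.0096,0.02],"twist":0.235},
    {"jaw":0.2,"travel":[-0.06,0.0096,0.06],"twist":0.235},
    {"jaw":0.2,"travel":[-0.06,0.0096,0.1],"twist":0.235},
    {"jaw":0.2,"travel":[-0.06,0.0096,0.13],"twist":0.235},
    {"jaw":0.2,"travel":[-0.06,0.0096,0.15],"twist":0.235},
    {"jaw":0.2,"travel":[-0.06,0.0096,0.16],"twist":0.235},
  ],
)

```text
t: 19.83
eef_pos: [468.4, -314.4, 80.1]
tcp_rot: [-3.137, -0.001, 1.004]
ft_force: [-0.6, 0.2, -4.1]
opening: 0.332
grip_force: 30.0
```

drive_tool(
  targets=[
    {"jaw":0.2,"travel":[0,0,0],"twist":0},
    {"jaw":0.2,"travel":[0,0,0],"twist":0},
    {"jaw":0.2,"travel":[0,0,0],"twist":0},
  ],
)

```text
t: 20.08
eef_pos: [470.1, -315.6, 84.0]
tcp_rot: [3.14, 0.0, 1.004]
ft_force: [-0.0, -0.6, -3.6]
opening: 0.334
grip_force: 30.0
```

```bash
python3 - <<'E'
from h import *
plan([467.4,-318.4,38.5],.998)
E
```

```text
at [ 470.1 -315.6   84. ] rot [3.14  0.    1.004] F [-0.  -0.6 -3.6] t 20.08
travel m [-0.0038 -0.0008  0.0455] twist 0.006
```

drive_tool(
  targets=[
    {"jaw":0.2,"travel":[-0.0038,-0.0008,0],"twist":0},
    {"jaw":0.2,"travel":[-0.0038,-0.0008,0.01],"twist":0},
    {"jaw":0.2,"travel":[-0.0038,-0.0008,0.018],"twist":0},
    {"jaw":0.2,"travel":[-0.0038,-0.0008,0.021],"twist":0},
    {"jaw":0.2,"travel":[-0.0038,-0.0008,0.021],"twist":0},
  ],
)

```text
t: 20.5
eef_pos: [466.3, -317.6, 60.4]
tcp_rot: [-3.14, -0.0, 1.004]
ft_force: [-0.0, 0.7, -4.9]
opening: 0.332
grip_force: 30.0
```

drive_tool(
  targets=[
    {"jaw":0.2,"travel":[0,0,0.0015],"twist":0},
    {"jaw":0.2,"travel":[0,0,0.003],"twist":0},
    {"jaw":0.2,"travel":[0,0,0.0045],"twist":0},
    {"jaw":0.2,"travel":[0,0,0.006],"twist":0},
    {"jaw":0.2,"travel":[0,0,0.006],"twist":0},
  ],
)

```text
t: 20.92
eef_pos: [466.7, -317.9, 55.2]
tcp_rot: [-3.141, -0.0, 1.004]
ft_force: [0.2, 0.6, -4.4]
opening: 0.338
grip_force: 30.0
```

drive_tool(
  targets=[
    {"jaw":0.2,"travel":[0,0,0.002],"twist":0},
    {"jaw":0.2,"travel":[0,0,0.004],"twist":0},
    {"jaw":0.2,"travel":[0,0,0.006],"twist":0},
    {"jaw":0.2,"travel":[0,0,0.008],"twist":0},
    {"jaw":0.2,"travel":[0,0,0.01],"twist":0},
    {"jaw":0.2,"travel":[0,0,0.012],"twist":0},
    {"jaw":0.2,"travel":[0,0,0.0135],"twist":0},
    {"jaw":0.2,"travel":[0,0,0.0135],"twist":0},
  ],
)

```text
t: 21.58
eef_pos: [466.7, -317.9, 41.6]
tcp_rot: [-3.141, -0.0, 1.004]
ft_force: [-0.2, -0.6, -4.3]
opening: 0.336
grip_force: 30.0
```

drive_tool(
  targets=[
    {"jaw":0.2,"travel":[0,0,0.0006],"twist":0},
    {"jaw":0.2,"travel":[0,0,0.0012],"twist":0},
    {"jaw":0.2,"travel":[0,0,0.0018],"twist":0},
    {"jaw":0.2,"travel":[0,0,0.0018],"twist":0},
  ],
)

```text
t: 21.92
eef_pos: [466.8, -317.9, 40.1]
tcp_rot: [-3.141, -0.0, 1.004]
ft_force: [0.1, 0.2, -3.3]
opening: 0.334
grip_force: 30.0
```

drive_tool(
  targets=[
    {"jaw":0.2,"travel":[0,0,0.0005],"twist":0},
    {"jaw":0.2,"travel":[0,0,0.001],"twist":0},
    {"jaw":0.2,"travel":[0,0,0.0015],"twist":0},
    {"jaw":0.2,"travel":[0,0,0.0015],"twist":0},
  ],
)

```text
t: 22.25
eef_pos: [466.8, -317.9, 38.6]
tcp_rot: [-3.141, -0.0, 1.004]
ft_force: [0.6, -0.5, -4.7]
opening: 0.335
grip_force: 30.0
```

drive_tool(
  targets=[
    {"jaw":0.2,"travel":[0,0,0.0005],"twist":0},
    {"jaw":0.2,"travel":[0,0,0.001],"twist":0},
    {"jaw":0.2,"travel":[0,0,0.001],"twist":0},
  ],
)

```text
t: 22.5
eef_pos: [466.8, -318.0, 38.2]
tcp_rot: [3.141, -0.0, 1.004]
ft_force: [-2.2, 1.2, 4.0]
opening: 0.338
grip_force: 30.0
```

drive_tool(
  targets=[
    {"jaw":0.2,"travel":[0,0,0.0005],"twist":0},
    {"jaw":0.2,"travel":[0,0,0.001],"twist":0},
    {"jaw":0.2,"travel":[0,0,0.001],"twist":0},
  ],
)

```text
t: 22.75
eef_pos: [466.7, -318.2, 37.9]
tcp_rot: [3.141, 0.0, 1.004]
ft_force: [-6.4, 2.0, 13.8]
opening: 0.333
grip_force: 30.0
```

drive_tool(
  targets=[
    {"jaw":0.2,"travel":[0,0,-0.0015],"twist":0},
    {"jaw":0.7,"travel":[0,0,-0.0015],"twist":0},
    {"jaw":0.7,"travel":[0,0,-0.0015],"twist":0},
    {"jaw":0.7,"travel":[0,0,-0.0015],"twist":0},
    {"jaw":0.7,"travel":[0,0,-0.0015],"twist":0},
    {"jaw":0.7,"travel":[0,0,-0.02],"twist":0},
    {"jaw":0.7,"travel":[0,0,-0.055],"twist":0},
    {"jaw":0.7,"travel":[0,0,-0.09],"twist":0},
  ],
)

```text
t: 23.42
eef_pos: [466.3, -317.6, 126.7]
tcp_rot: [-3.139, -0.001, 1.004]
ft_force: [1.1, 0.3, -0.4]
opening: 0.691
grip_force: 0.0
```

drive_tool(
  targets=[
    {"jaw":0.7,"travel":[0,0,-0.04],"twist":0},
    {"jaw":0.7,"travel":[0,0,-0.08],"twist":0},
    {"jaw":0.7,"travel":[0,0,-0.12],"twist":0},
    {"jaw":0.7,"travel":[0,0,-0.16],"twist":0},
    {"jaw":0.7,"travel":[0,0,-0.17],"twist":0},
    {"jaw":0.7,"travel":[0,0,-0.17],"twist":0},
  ],
)

```text
t: 23.92
eef_pos: [467.5, -318.5, 299.9]
tcp_rot: [3.136, 0.001, 1.004]
ft_force: [-0.0, 0.1, -0.2]
opening: 0.7
grip_force: 0.0
```

```bash
python3 - <<'E'
from h import *
plan([467,-318,100]); c=snap("scene","e1"); s0=load("s1")
z=lambda i,x,y:cv2.resize(i[y:y+75,x:x+90,::-1],None,fx=4.4,fy=4,interpolation=cv2.INTER_CUBIC)
F=c["frame"];G=s0["frame"]
cv2.imwrite("pics/e1z.png",np.vstack([np.hstack([z(G,185,170),z(F,185,170)]),np.hstack([z(G,280,235),z(F,280,235)])]))
E
```

```text
at [ 467.5 -318.5  299.9] rot [3.136e+00 1.000e-03 1.004e+00] F [-0.   0.1 -0.2] t 23.92
travel m [ 0.0002 -0.0007  0.1999] twist 0
```

View pics/e1z.png

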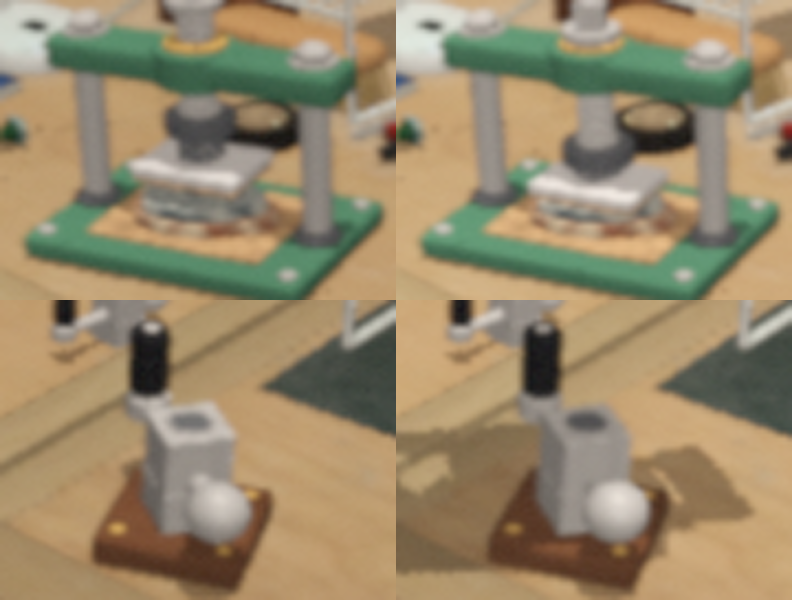

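The before/after crops show the crank fully seated on its pin. The pad is on the undisturbed slabs with its spring compressed. I'll make a quick numeric check of the compression before handing in.

```bash
python3 - <<'E'
from h import *
a=cv2.cvtColor(load("s1")["frame"],7).astype(np.float32);b=cv2.cvtColor(load("e1")["frame"],7).astype(np.float32)
f=lambda i:cv2.resize(i,None,fx=1,fy=16,interpolation=cv2.INTER_CUBIC)
def sh(x0,y0,x1,y1):
    r=cv2.matchTemplate(f(b[y0-3:y1+12,x0:x1]),f(a[y0:y1,x0:x1]),5);return r.argmax()/16-3,round(float(r.max()),2)
print("pad",sh(213,205,228,219),sh(214,208,240,220),sh(230,208,242,221)," housing",sh(221,195,240,205),sh(219,198,232,206),sh(220,193,240,203))
c=load("e1"); print("px/mm pad",(proj(c,[532,25,55])-proj(c,[532,25,45]))[0,1]/10,"housing",(proj(c,[532,25,80])-proj(c,[532,25,70]))[0,1]/10)
E
```

```text
pad (np.float64(4.375), 0.81) (np.float64(4.4375), 0.92) (np.float64(4.4375), 0.97)  housing (np.float64(6.0625), 0.69) (np.float64(7.4375), 0.98) (np.float64(7.125), 0.72)
px/mm pad -0.3466300010514033 housing -0.35310855077433134
```

```bash
python3 -c "
from cell import *
print(job_done())"
```

```text
the job is handed in; nothing more can be done
None
```

The slabs are clamped at about a third of a turn past contact (about 8 mm of spring, roughly 33 N by camera measurement), the crank is back down on its parking pin, and the job was handed in at about 24 s of robot time.

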